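# Clear the photo board and show the torch to the camera

## Task

Clear the shot for a sale photo: take the putty knife off the camera's board and slide its blade all the way into the slot of the wooden block, and leave it there. Then take the square-headed torch out of the tray and hold it still in the air, pointing straight into the camera lens along the camera's line of sight, with the torch's glass centred about 12 cm in front of the lens; finish while still holding it there. Do not disturb the other torch, bottle, carton or sanding block.

Things in the scene. Friction and masses are not known exactly. Their poses are not given: they have to be found in the camera images.
- knife: Putty knife, flat on the stand's white board. Dark wood handle 110 x 28 wide x 20 thick mm; steel blade 80 x 58 wide x 2.5 thick at mid-thickness of the handle; about 140 g. Origin: under the balance point, on the handle's underside. x points to the blade, z up. Handle from x = -87 to +23 mm, blade from +23 to +103 mm, 10 mm above the underside.
- knife_tip (a point): Middle of the blade's front edge, 103 mm ahead of the knife's origin and 10 mm above its underside.
- holder: Fixed light-wood block 80 deep (x), 110 wide, 80 high mm. Origin: centre of its underside; x points into the slot. The level slot, 70 wide, 9 high, 65 deep, opens in the -x face, roughly towards the robot; closed at the back. Its roof has a 30 mm wide gap along the middle, two ledges keep the blade down. A knife left in it stays, its handle sticking out and drooping a few degrees.
- slot_mouth (a point): Centre of the slot's mouth: 40 mm from the block's centre towards -x, 55 mm above the bench. Same axes as the block.
- stand: Fixed camera stand: white board 370 x 180 x 8 mm with an 18 mm mast near its far end. Origin: at bench level, mid-width, 130 mm from the board's end near the robot; x points along the board to the mast (at x = 215 mm), z up. The camera is fixed to the mast.
- camera: Box camera 64 wide, 46 high, 52 long mm, lens 40 across. Origin: centre of the lens's front, 270 mm above the bench, at x = 170 mm of the stand. It looks along its own -x, roughly to the robot and 20 degrees (0.35 rad) below level; y is level, z up across the view. A torch pointing straight into it has its glass end along +x of this frame, nose raised 20 degrees.
- torch: The square-headed torch, lying level in the tray, 150 mm long: black head 46 x 46 x 30, grey body 32 x 32 square, black tail bumper 46 x 46 x 14; about 220 g, balanced within 10 mm of mid-length. Origin: mid-length, on its underside; x points to the glass, z up. Centre line 23 mm above the underside. The bare body reaches from x = -61 to +45 mm.
- torch_glass (a point): Centre of the torch's glass: the front face of the square head, 75 mm from the middle, on the centre line.
- torch_tail (a point): Centre of the torch's tail face, 75 mm behind the middle, on the centre line.
- tray: Fixed white open tray 230 x 230 mm, walls 4 thick and 30 high, floor 4 thick. Origin: centre of its underside. It holds two torches side by side, about 100 mm apart, both with their heads roughly away from the robot.
- round_torch: Bystander in the tray: black torch with a round head 47 mm across and hexagonal bumpers 48 mm across, 150 mm long, round body 32 mm. Origin: middle of its length, on its underside; x points to its head.
- glue_bottle: Bystander: amber bottle 48 mm across, 120 mm high, standing. Origin under its centre.
- carton: Bystander: white carton 45 x 80 x 70 mm. Origin under its centre.
- sanding_block: Bystander: cork sanding block 50 x 100 x 26 mm. Origin under its centre.

How it is judged:
On the way, in this order (a step that is already met when the one before it is completed fails the run):
1. the putty knife's blade is in the slot of the wooden block and the knife is let go (x of knife_tip in the frame of slot_mouth between 0.045 and 0.075 m and y of knife_tip in the frame of slot_mouth between -0.02 and 0.02 m and z of knife_tip in the frame of slot_mouth between -0.01 and 0.01 m and angle between the x axis of knife and the x axis of holder, either way round below 0.25 rad and angle between knife's own z axis and vertical below 0.25 rad and contact force between the fingers and knife below 0.2 N and linear speed of knife below 0.02 m/s), for 0.3 s.
2. the square-headed torch is lifted out of the tray (height (world z) of torch above 0.06 m and contact force between the fingers and torch above 1 N), for 0.2 s.
At the end, for the whole second after the job is handed in: Torch held still in the fingers, touching nothing else, glass towards the lens, 90 to 150 mm in front of it and within 20 mm of its line of sight each way, centre line within 0.18 rad of that line; putty knife in the slot, blade at least 45 mm in, let go (all of step 1 and x of torch_glass in the frame of camera between -0.15 and -0.09 m and y of torch_glass in the frame of camera between -0.02 and 0.02 m and z of torch_glass in the frame of camera between -0.02 and 0.02 m and x of torch_tail in the frame of camera below -0.2 m and angle between the x axis of torch and the x axis of camera, either way round below 0.18 rad and contact force between the fingers and torch above 1 N and height (world z) of torch above 0.12 m and linear speed of torch below 0.02 m/s and contact force between torch and stand below 0.3 N and contact force between torch and camera below 0.3 N and contact force between torch and tray below 0.3 N and contact force between torch and holder below 0.3 N and contact force between torch and knife below 0.3 N); the arm keeps its last pose, push and grip.
It fails at once if the round-headed torch is moved more than 30 mm (distance of round_torch from where it was at the start of the episode above 0.03 m).
It fails at once if the glue bottle is moved more than 30 mm (distance of glue_bottle from where it was at the start of the episode above 0.03 m).
It fails at once if the white carton is moved more than 30 mm (distance of carton from where it was at the start of the episode above 0.03 m).
It fails at once if the sanding block is moved more than 30 mm (distance of sanding_block from where it was at the start of the episode above 0.03 m).
It also fails if it takes over 64 s, if anything falls off the work surface, if the arm or the gripper's body presses on something with over 40 N, if the wrist force passes 120 N, or if a joint passes its speed limit or range.

## Robot

A 7-joint arm with a two-finger parallel gripper is mounted at the origin on the work surface. World frame = base frame: x ahead of the robot, y to its left, z up, the work surface at z = 0. Lengths are in m, angles in rad, forces in N, time in s.
With the tool pointing down it reaches from about 0.425 to 0.925 m from the base axis. Payload 6.8 kg.
Tool frame: the origin (TCP) lies between the finger pads; the fingertips stand 14 mm ahead of it and the grasp point (between the pads) lies 5 mm behind it; z points along the fingers, y is the line along which they close (so a half turn about z gives the same grasp; the last joint's range is limited). The gripper opens to 85 mm and grips with 20 to 120 N. Pads are 22 mm wide; open, the fingers measure 114 mm over their backs; the gripper's body (76 mm by 85 mm) begins 54 mm behind the grasp point. The pads swing forward as they close: fully open they stand 13 mm farther back than shut.
Start: joints at [-1.393, 0.477, 0.022, 1.555, -0.011, 1.109, -0.083], TCP at [0.19, 0.648, 0.245] pointing down, gripper open.
Joint ranges: [-2.96, 2.96], [-0.34, 2.1], [-1.41, 1.46], [0.24, 2.44], [-1.37, 4.51], [0.17, 1.92], [-2.96, 2.96]. Speed limits (rad/s): [2.39, 2.39, 3.14, 3.14, 3.14, 3.14, 3.14].

## Interface

Orientations are given as a rotation vector (axis times angle).
In Python, from bench import r, eyes, ticket gives the robot as it stands. The module is installed in compiled form; this text tells all that it offers.
- The arm moves only by the tool arm_command, never from a script. Its argument "plan" is text: rows parted by semicolons, each of 4 numbers parted by spaces: the shift along the tool's x, y, z in m, then the turn about the tool's z in degrees. In form: tx ty tz yaw; .... A call has 1 to 20 rows; each row shifts and turns the commanded pose from where the row before left it, along the tool's axes as they then stand; what a row does not reach is not made up. A row lasts 1/8 s, in which the tool goes at most 62.5 mm and 10.7 degrees, less where a joint would pass 70% of its speed; a pose out of reach is approached as far as the arm can. A call is refused whole if a number of a shift passes 0.0625 or a number of a turn 10.7, either way. A call with a gripper value outside its range is refused whole. "hand" is the closure, from -1 (fully open) to 1 (shut), set as the call begins (left out, the last holds). The fingers move at their own pace and stop on an object; "grip_force" is the grip in N (left out, the last holds). Time passes only in rows, so rows that do not move let the fingers close. It gives the time, the measured TCP pose, the force, the opening and the grip force at its end, in the units of the state.
- r.get_obs(): the state, without advancing time (a new reading comes with each control period).
- eyes.grab_frame(name): name is "side" or "top"; returns (picture, depth): 384x512x3 uint8, red, green, blue; 384x512 float32, m along the optical axis (not along the pixel's ray), 0 where there is no reading.
- eyes.calibration(name): a dict with "fov_y" (degrees; the focal length in pixels is half the picture's height over the tangent of half this angle, whatever the lens; pixels are square), "cx", "cy" (the principal point, pixels), "k1" (the pictures are not rectified: a ray, as slopes to the right and down, at radius r is drawn at 1 + k1 r^2 times it, then the intrinsics apply), "origin" and "attitude" of the camera in the world. Camera axes: x right, y up, looking along -z (the intrinsics and any distortion apply to the point x, -y, -z); pixel columns grow to the right and rows downward; lengths in m; the calibration is good to about 2 mm. A picture is of the moment at which its call begins. calibration takes no time and is no camera call.
- ticket.hand_in(): hands the job in; it is judged then, once.
The state is a dict: "clock": time; "joints": joint angles; "qvel": joint speeds; "tau": joint torques, N m; "tcp_pos": TCP position; "orientation": TCP orientation; "contact_force": force on the tool from outside, world axes, zero at the start; "moment": the same for the moment, N m; "grip_width": finger opening in m; "gripper_force": force on a finger pad.
Only numpy, scipy, OpenCV 4.12 (cv2) and the standard library are available. Lean on these libraries where they do the work, as an engineer would, in place of code of your own. Each camera call takes 0.05 s, during which the arm holds its last target. There are 200 camera calls.

## Working session

There is one attempt and no reset: what is moved stays moved. The work goes in short steps, Python scripts to look and compute and a tool call to move; the robot and the scene stay as the last step left them, time stands still between calls to the robot, and variables do not carry over. Pictures are saved under pics/ and viewed, at most 11 in all, crops included, and the job is handed in when it is done.

Besides the shell and the picture viewer there is one more tool, called after "Emit:" as name(argument=value, ...), one argument or row to a line, values as JSON. arm_command: Moves the arm, as the interface text tells. Its arguments: {"type":"object","properties":{"plan":{"type":"string"},"hand":{"type":"number"},"grip_force":{"type":"number"}},"required":["plan"]}

```bash
mkdir -p pics; cat > h.py <<'E'
import numpy as np, cv2, sys
from scipy.spatial.transform import Rotation as R
from bench import r, eyes, ticket
def rot(a):
    a=np.array(a,float)
    return a if a.shape==(3,3) else (R.from_rotvec(a).as_matrix() if a.size==3 else R.from_quat(a).as_matrix())
def cal(n):
    c=eyes.calibration(n); f=192/np.tan(np.radians(c['fov_y'])/2)
    return c,f,rot(c['attitude']),np.array(c['origin'])
def rays(n,uv):
    c,f,A,o=cal(n); uv=np.atleast_2d(np.array(uv,float))
    K=np.array([[f,0,c['cx']],[0,f,c['cy']],[0,0,1]])
    # invert x_d = x(1+k1 r^2)
    p=cv2.undistortPoints(uv.reshape(-1,1,2),K,np.array([c['k1'],0,0,0,0.]),None,None,None).reshape(-1,2) if False else None
    d=(uv-[c['cx'],c['cy']])/f; x=d.copy()
    for _ in range(30): x=d/(1+c['k1']*(x**2).sum(1,keepdims=True))
    return o, np.c_[x[:,0],-x[:,1],-np.ones(len(x))]@A.T
def onz(n,uv,z):
    o,d=rays(n,uv); return o+d*((z-o[2])/d[:,2])[:,None]
def cloud(n,depth):
    v,u=np.mgrid[:384,:512]; o,d=rays(n,np.c_[u.ravel(),v.ravel()])
    P=o+d*depth.reshape(-1,1); P[depth.ravel()==0]=np.nan
    return P.reshape(384,512,3)
def grab(n,name):
    p,d=eyes.grab_frame(n); cv2.imwrite(f'pics/{name}.png',p[:,:,::-1]); np.savez(f'pics/{name}.npz',p=p,d=d); return p,d
E
python3 - <<'E'
from h import *
for n in('top','side'):
    print(eyes.calibration(n)); grab(n,n+'0')
o=r.get_obs(); print(o); print(rot(o['orientation']).round(3))
E
```

```text
{'fov_y': 56.25035345607017, 'cx': 254.24069266578505, 'cy': 190.81993882499566, 'k1': -0.057148568114572945, 'origin': array([ 0.49759753, -0.03151248,  1.20903502]), 'attitude': array([ 0.07193336, -0.04852431, -1.54145661])}
{'fov_y': 47.920842983149896, 'cx': 263.4393356616793, 'cy': 188.4653277758906, 'k1': 0.04574521340321434, 'origin': array([ 0.12549845, -0.65055349,  0.95967432]), 'attitude': array([ 0.74084446, -0.22970653, -0.5795455 ])}
{'clock': 0.1, 'joints': array([-1.39309622,  0.47773194,  0.02238011,  1.55633495, -0.0114946 ,
        1.10930499, -0.08308287]), 'qvel': array([ 0.00053194, -0.00091686, -0.00184644, -0.00285356,  0.00038792,
       -0.00059873,  0.00059482]), 'tau': array([ 4.57763497e-03, -5.97762930e+01,  1.61358386e+00, -2.81955045e+01,
        1.27685085e-02,  5.04531810e-03,  1.88757554e-05]), 'tcp_pos': array([0.19018947, 0.64712662, 0.24442137]), 'orientation': array([-4.47383916e-01, -3.10947884e+00,  2.58845685e-03]), 'contact_force': array([0.40561519, 0.34488659, 0.13102286]), 'moment': array([ 0.04253639, -0.03558605, -0.03882642]), 'gripper_force': 0.0, 'grip_width': 0.08514912144991046}
[[-0.959  0.282 -0.   ]
 [ 0.282  0.959 -0.002]
 [-0.    -0.002 -1.   ]]
```

View pics/top0.png

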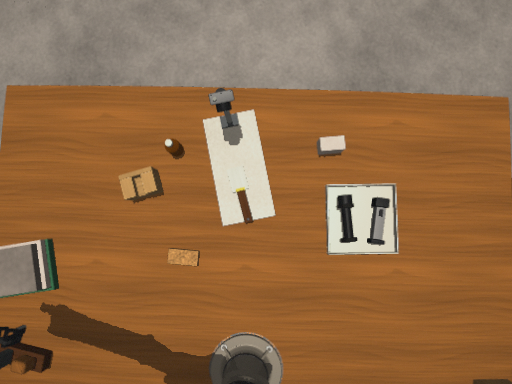

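View pics/side0.png

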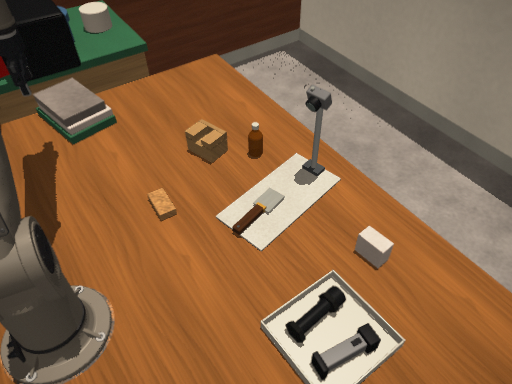

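The top view shows the board at about (204-274, 111-226), with the knife on it: handle at (245,206), blade at (237,180). The block is at (140,184), the bottle at (173,148) and the sanding block at (183,257). The grey torch is at (378,220), right of the round one at (347,218), and the camera is at (222,98). The side view agrees, and shows the slot facing the robot. Next I'll measure.

```bash
cat > meas.py <<'E'
from h import *
def rect(P):
    c,s,a=cv2.minAreaRect((P[:,:2]*1000).astype(np.float32)); bx=cv2.boxPoints((c,s,a))
    e=bx[1]-bx[0] if np.linalg.norm(bx[1]-bx[0])>np.linalg.norm(bx[2]-bx[1]) else bx[2]-bx[1]
    return np.round(c,1),np.round(sorted(s),1),round(np.degrees(np.arctan2(e[1],e[0]))%180,1)
D={}
for n in('top','side'):
    z=np.load(f'pics/{n}0.npz'); D[n]=(z['p'],cloud(n,z['d']),cv2.cvtColor(z['p'],cv2.COLOR_RGB2HSV))
p,C,H=D['top']
def box(u0,u1,v0,v1):
    m=np.zeros((384,512),bool); m[v0:v1,u0:u1]=1; return m
def rep(name,m,z):
    m=cv2.morphologyEx(m.astype(np.uint8),cv2.MORPH_OPEN,np.ones((2,2)))
    k,l,s,_=cv2.connectedComponentsWithStats(m); m=l==1+np.argmax(s[1:,4])
    v,u=np.nonzero(m); P=onz('top',np.c_[u,v],z)
    print(name,m.sum(),rect(P),'zmed',np.nanmedian(C[m][:,2]).round(4))
    return P
V=H[...,2].astype(int);S=H[...,1].astype(int)
Z=C[...,2]
rep('board',box(190,285,95,235)&(V>150)&(S<70),.008)
rep('handle',box(230,258,185,226)&(V<130)&(S>60)|box(230,258,185,226)&(V<60),.028)
rep('holder top',box(110,165,160,205)&(Z>.06)&(Z<.1),.08)
rep('bottle',box(160,190,130,165)&(Z>.03),.1)
rep('tray',box(315,410,175,262)&(V>130)&(S<60),.01)
rep('torch grey',box(364,395,190,250)&(V>70)&(S<60)&(V<200),.043)
rep('torch all',box(364,395,190,250)&(V<170),.045)
rep('camera',box(200,240,80,115)&(Z>.2),.28)
rep('sand',box(160,205,240,275)&(Z>.015)&(Z<.04),.026)
q,C2,H2=D['side']
for n,(u0,u1,v0,v1) in dict(block=(170,240,110,170),cam=(300,340,80,115)).items():
    c=C2[v0:v1,u0:u1].reshape(-1,3); c=c[(c[:,2]>(.03 if n=='block' else .2))]; print(n,len(c),np.nanmin(c,0).round(3),np.nanmax(c,0).round(3),np.nanmedian(c,0).round(3))
a=cv2.resize(p[80:235,105:290],None,fx=4,fy=4,interpolation=cv2.INTER_CUBIC)[:,:,::-1]
cv2.imwrite('pics/crop1.png',a[:600,:800])
b=np.vstack([cv2.resize(q[75:215,180:345],None,fx=4,fy=4,interpolation=cv2.INTER_CUBIC)]); cv2.imwrite('pics/crop2.png',b[:,:,::-1])
E
python3 meas.py
```

```text
board 4944 (array([667.4,  41.2]), array([179.7, 370. ]), np.float32(12.9)) zmed 0.0085
handle 264 (array([532.5,  13. ]), array([ 30.2, 109.3]), np.float32(15.4)) zmed 0.0276
holder top 761 (array([598.5, 355.2]), array([ 83.8, 114.1]), np.float32(108.5)) zmed 0.0794
bottle 207 (array([712.6, 242.9]), array([48.4, 50.9]), np.float32(92.7)) zmed 0.0796
tray 3537 (array([ 504.4, -375.6]), array([231.1, 233.1]), np.float32(2.4)) zmed 0.005
torch grey 307 (array([ 491.7, -423.8]), array([ 32.8, 105. ]), np.float32(173.1)) zmed 0.043
torch all 692 (array([ 498.5, -420. ]), array([ 59.2, 155.6]), np.float32(173.8)) zmed 0.0435
camera 450 (array([806.4,  76.2]), array([64.1, 65.9]), np.float32(2.0)) zmed 0.3003
sand 484 (array([362.2, 212.8]), array([ 51.5, 101.4]), np.float32(86.3)) zmed 0.0257
block 983 [0.543 0.295 0.03 ] [0.653 0.423 0.087] [0.591 0.347 0.073]
cam 548 [0.773 0.043 0.22 ] [0.839 0.108 0.311] [0.801 0.066 0.289]
```

View pics/crop1.png

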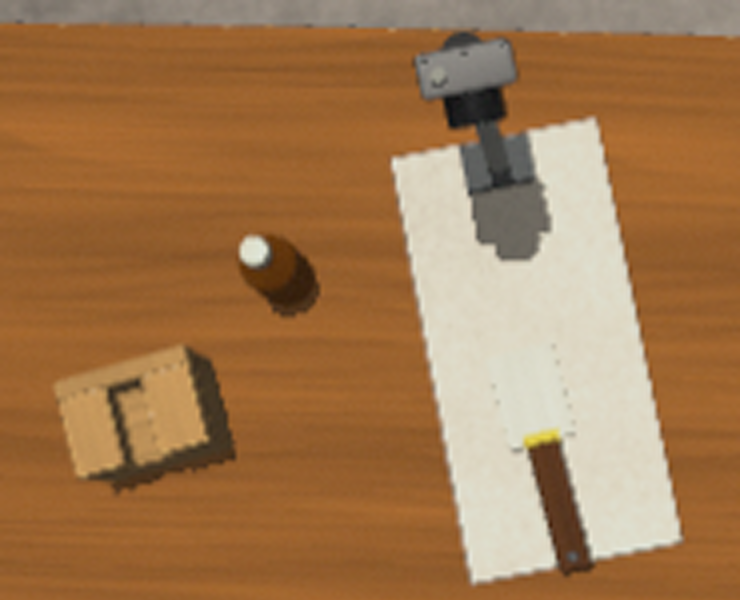

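View pics/crop2.png

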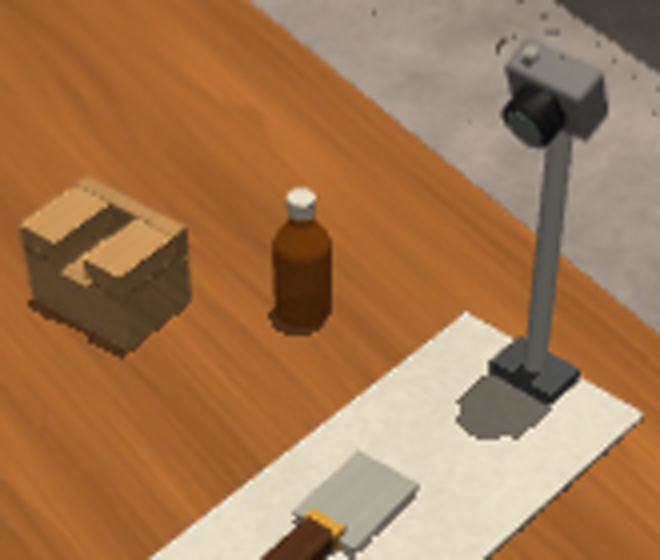

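Crop 1 shows the block with its slot gap, and the faint blade ahead of the ferrule at about (543,437). Its front edge runs (492,357)-(555,345) in crop coordinates. Crop 2 shows the blade's front corners at (358,452) and (418,487), and the lens at (528,120), which faces the robot. Next I'll refine the tip, block and lens.

```bash
cat > m2.py <<'E'
import contextlib,io
with contextlib.redirect_stdout(io.StringIO()): from meas import *
print('tip corners top',onz('top',[[105+492/4,80+357/4],[105+555/4,80+345/4]],.018).round(4).tolist())
print('tip corners side',onz('side',[[180+358/4,75+452/4],[180+418/4,75+487/4]],.018).round(4).tolist())
print('ferrule',onz('top',[[105+543/4,80+437/4]],.023).round(4))
for n in('top','side'):
    p,C,H=D[n]; Z=C[...,2]; m=(Z>.074)&(Z<.086)&(abs(C[...,0]-.6)<.09)&(abs(C[...,1]-.355)<.09)
    print(n,'block top',m.sum(),rect(C[m]),np.median(C[m][:,2]).round(4))
    m=(Z>.2)&(Z<.34)&(abs(C[...,0]-.79)<.07)&(abs(C[...,1]-.07)<.07); V=H[...,2]
    d=m&(V<60); print(n,'lens dark',d.sum(),np.median(C[d],0).round(4)); 
    g=m&(V>=60)&(Z>.285); print('box',rect(C[g]),np.median(C[g],0).round(4))
# block top corners picked
print('corners top',onz('top',np.array([[55,390],[183,346],[208,443],[82,478]])/4+[105,80],.08).round(4).tolist())
print('corners side',onz('side',np.array([[22,230],[85,180],[188,232],[125,279]])/4+[180,75],.08).round(4).tolist())
print('lens side tri', onz('side',[[180+528/4,75+122/4]],.27).round(4))
E
python3 m2.py
```

```text
tip corners top [[0.6591, 0.0775, 0.018], [0.6707, 0.0251, 0.018]]
tip corners side [[0.6554, 0.0825, 0.018], [0.6709, 0.0277, 0.018]]
ferrule [[0.5928 0.0324 0.023 ]]
top block top 694 (array([602.3, 361.7]), array([ 82. , 110.7]), np.float32(108.2)) 0.0799
top lens dark 115 [0.7885 0.0713 0.2904]
box (array([809.4,  76. ]), array([59.8, 60.7]), np.float32(60.4)) [0.8096 0.0764 0.3045]
side block top 467 (array([598.9, 360.9]), array([ 84.3, 115.3]), np.float32(107.7)) 0.079
side lens dark 268 [0.7918 0.0595 0.2833]
box (array([805.7,  75.5]), array([28.5, 63.6]), np.float32(105.3)) [0.8056 0.0739 0.3022]
corners top [[0.6151, 0.4221, 0.08], [0.6532, 0.3198, 0.08], [0.576, 0.2956, 0.08], [0.5453, 0.396, 0.08]]
corners side [[0.5428, 0.3908, 0.08], [0.6164, 0.4193, 0.08], [0.6507, 0.3123, 0.08], [0.5801, 0.2911, 0.08]]
lens side tri [[0.7866 0.0722 0.27  ]]
```

```bash
cat > go.py <<'E'
from h import *
def go(x,y,z,axis=None):
    """axis: wanted world heading (deg) of tool y, mod 180. Prints turn about tool z, then shift in turned tool axes."""
    o=r.get_obs(); A=rot(o['orientation']); p=np.array(o['tcp_pos'])
    h=np.degrees(np.arctan2(A[1,1],A[0,1])); w=0
    if axis is not None: w=(axis-h+90)%180-90
    B=R.from_euler('z',w,degrees=True).as_matrix()@A
    d=B.T@(np.array([x,y,z])-p)
    print('t',round(o['clock'],2),'p',p.round(4),'yhead',round(h,2),'toolz',A[:,2].round(3),'q7',o['joints'][6].round(2),'grip',round(o['grip_width'],4),'F',np.round(o['contact_force'],1))
    print('TURN',round(-w,2),'SHIFT',d.round(4))
if __name__=='__main__':
    a=[float(v) for v in sys.argv[1:]]; go(*a)
E
python3 go.py .564 .0235 .13 105.7
```

```text
t 0.1 p [0.1902 0.6471 0.2444] yhead 73.63 toolz [-0.    -0.002 -1.   ] q7 -0.08 grip 0.0851 F [0.4 0.3 0.1]
TURN -32.07 SHIFT [-0.1911 -0.7013  0.1156]
```

Emit:
arm_command(
  plan="0 0 0 -10.7; 0 0 0 -10.7; 0 0 0 -10.7; -0.012 -0.044 0 0; -0.012 -0.044 0 0; -0.012 -0.044 0 0; -0.012 -0.044 0 0; -0.012 -0.044 0 0; -0.012 -0.044 0 0; -0.012 -0.044 0 0; -0.012 -0.044 0 0; -0.012 -0.044 0.01 0; -0.012 -0.044 0.01 0; -0.012 -0.044 0.01 0; -0.012 -0.044 0.015 0; -0.012 -0.044 0.02 0; -0.012 -0.044 0.02 0; -0.012 -0.044 0.02 0; -0.011 -0.041 0.01 0",
  hand=-1,
)

```text
clock: 2.48
tcp_pos: [0.5639, 0.0231, 0.1288]
orientation: [0.429, -3.11, 0.0]
contact_force: [-0.2, 0.2, -0.5]
grip_width: 0.0848
gripper_force: 0.0
```

```bash
python3 go.py .564 .0235 .025 105.7
```

```text
t 2.48 p [0.5639 0.0231 0.1288] yhead 105.71 toolz [-0.002 -0.    -1.   ] q7 1.79 grip 0.0848 F [-0.2  0.2 -0.5]
TURN 0.01 SHIFT [-0.0004  0.0003  0.1038]
```

Emit:
arm_command(
  plan="0 0 0.03 0; 0 0 0.03 0; 0 0 0.02 0; 0 0 0.015 0; 0 0 0.009 0; 0 0 0 0",
)

```text
clock: 3.22
tcp_pos: [0.5639, 0.0247, 0.026]
orientation: [0.43, -3.111, -0.0]
contact_force: [0.0, -0.3, -0.1]
grip_width: 0.0855
gripper_force: 0.0
```

Emit:
arm_command(
  plan="0 0 0 0; 0 0 0 0; 0 0 0 0; 0 0 0 0; 0 0 0 0; 0 0 0 0; 0 0 0 0; 0 0 0 0",
  hand=1,
  grip_force=60,
)

```text
clock: 4.22
tcp_pos: [0.5647, 0.0248, 0.027]
orientation: [-0.43, 3.111, 0.0]
contact_force: [-1.1, 0.0, 5.9]
grip_width: 0.0265
gripper_force: 60.3
```

Emit:
arm_command(
  plan="0 0 -0.01 0; 0 0 -0.02 0; 0 0 -0.03 0; 0 0 -0.04 0; 0 0 -0.03 -2.3; 0 0 0 0",
)

```text
clock: 4.97
tcp_pos: [0.5656, 0.0246, 0.159]
orientation: [-0.491, 3.098, 0.0]
contact_force: [0.2, 0.0, -1.0]
grip_width: 0.0264
gripper_force: 59.5
```

```bash
python3 go.py .432 .305 .085 108
```

```text
t 4.97 p [0.5656 0.0246 0.159 ] yhead 108.01 toolz [ 0.005  0.001 -1.   ] q7 1.82 grip 0.0264 F [ 0.2  0.  -1. ]
TURN 0.01 SHIFT [0.0408 0.308  0.0736]
```

Emit:
arm_command(
  plan="0.01 0.015 0 0; 0.01 0.03 0 0; 0.01 0.04 0 0; 0.01 0.04 0 0; 0.001 0.04 0 0; 0 0.04 0.01 0; 0 0.04 0.02 0; 0 0.04 0.02 0; 0 0.023 0.02 0; 0 0 0.004 0; 0 0 0 0; 0 0 0 0",
)

```text
clock: 6.48
tcp_pos: [0.4303, 0.3036, 0.0827]
orientation: [-0.489, 3.103, -0.001]
contact_force: [-0.3, -0.2, -0.2]
grip_width: 0.0263
gripper_force: 59.4
```

```bash
cat > k.py <<'E'
from h import *
o=r.get_obs(); print(o['tcp_pos'].round(4))
for n in('top','side'):
    p,d=grab(n,n+'1'); 
    u0,v0=((95,155) if n=='top' else (120,95))
    cv2.imwrite(f'pics/c_{n}1.png',cv2.resize(p[v0:v0+100,u0:u0+133],None,fx=6,fy=6,interpolation=cv2.INTER_CUBIC)[:,:,::-1][:600,:800])
a,b=[cv2.imread(f'pics/c_{n}1.png') for n in('top','side')]
cv2.imwrite('pics/c1.png',np.vstack([cv2.resize(x,(600,450))[:300 if 0 else 450] for x in(a,b)])[:900])
E
python3 k.py; python3 go.py .4403 .308 .064 108
```

```text
[0.4303 0.3036 0.0827]
t 6.58 p [0.4305 0.304  0.0829] yhead 107.92 toolz [ 0.001  0.    -1.   ] q7 1.2 grip 0.0262 F [ 0.3 -0.2 -1.6]
TURN -0.08 SHIFT [-0.0105  0.0008  0.0189]
```

View pics/c_top1.png

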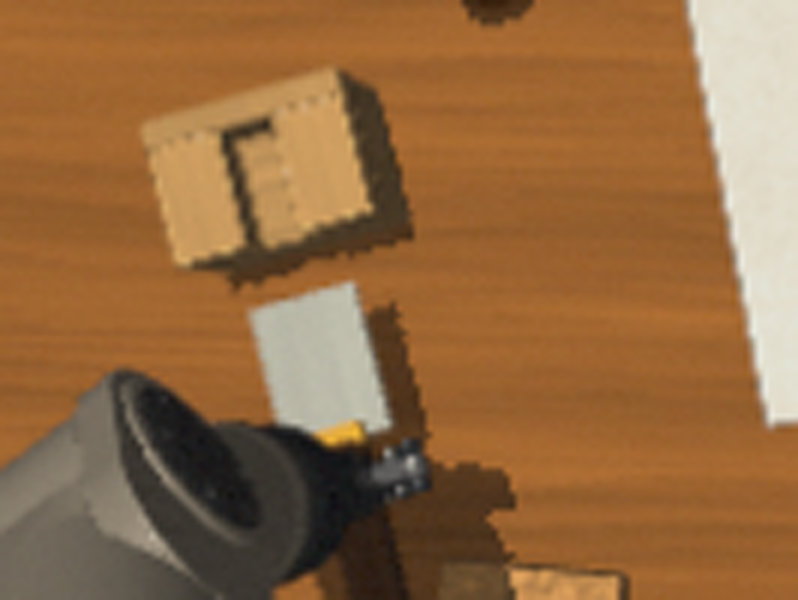

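View pics/c_side1.png

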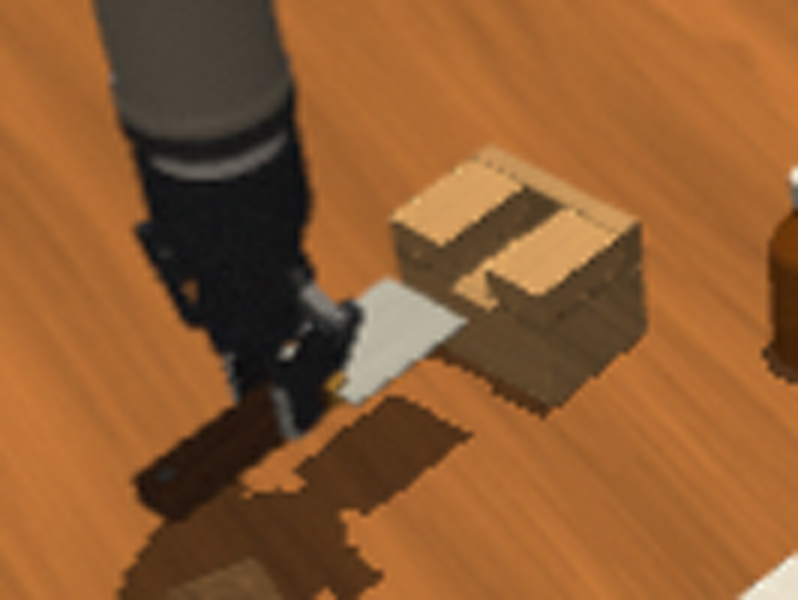

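The top crop shows the blade's front corners at (249,309) and (355,283). The block's top-face corners are (180,267), (372,212), (337,68) and (143,130). The side crop shows the blade level, just above slot height. Next I'll compute the offset of blade to slot.

```bash
cat > k2.py <<'E'
from h import *
def W(pts,z): return onz('top',(np.array(pts,float)-2.5)/6+[95,155],z)
b=W([[180,267],[372,212],[337,68],[143,130]],.08)[:,:2]; c=b.mean(0)
x=(b[2]+b[3]-b[0]-b[1]); x/=np.linalg.norm(x); y=b[0]+b[3]-b[1]-b[2]; print('dims',np.linalg.norm(b[0]-b[1]),np.linalg.norm(b[1]-b[2]),'c',c,'yaw x',np.degrees(np.arctan2(x[1],x[0])),'yaw y',np.degrees(np.arctan2(y[1],y[0]))-90)
for n in('top','side'):
    z=np.load(f'pics/{n}1.npz'); C=cloud(n,z['d']); H=cv2.cvtColor(z['p'],cv2.COLOR_RGB2HSV)
    m=(H[...,1]<50)&(H[...,2]>120)&(C[...,2]>.05)&(C[...,2]<.1)&(np.hypot(C[...,0]-.50,C[...,1]-.32)<.09)
    m=cv2.erode(m.astype(np.uint8),np.ones((2,2)))>0; P=C[m]
    A=np.c_[P[:,0]-.51,P[:,1]-.32,np.ones(len(P))]; k=np.linalg.lstsq(A,P[:,2],rcond=None)[0]
    print(n,len(P),'plane slopes,z',k.round(4),'rect',cv2.minAreaRect((P[:,:2]*1000).astype(np.float32)))
    t=(C[...,2]>.074)&(C[...,2]<.086)&(C[...,0]>.53)&(abs(C[...,1]-.355)<.09); print('blocktop z',np.median(C[t][:,2]),cv2.minAreaRect((C[t][:,:2]*1000).astype(np.float32)))
t=W([[249,309],[355,283]],.075)[:,:2]; e=t[0]-t[1]; print('tip',t.mean(0),'width',np.linalg.norm(e),'yaw',np.degrees(np.arctan2(e[1],e[0]))-90)
yw=np.radians(18); X=np.array([np.cos(yw),np.sin(yw)]);Y=np.array([-X[1],X[0]]); d=t.mean(0)-c
print('tip rel mouth',d@X+.04,d@Y)
E
python3 k2.py
```

```text
dims 0.10688166295843698 0.07975689061839283 c [0.59983022 0.35987522] yaw x 17.588979991760706 yaw y 18.342875499666462
top 333 plane slopes,z [ 0.0154 -0.0073  0.0752] rect ((494.4158020019531, 320.558349609375), (73.59127807617188, 53.637393951416016), 15.975632667541504)
blocktop z 0.07997289824851683 ((636.5482177734375, 351.878173828125), (136.0550994873047, 195.2324676513672), 78.0335464477539)
side 160 plane slopes,z [-0.005  -0.0028  0.0742] rect ((494.4985046386719, 319.3353271484375), (69.99810791015625, 53.044647216796875), 13.434926986694336)
blocktop z 0.07910952985117614 ((1388.880126953125, 325.95050048828125), (161.56393432617188, 1714.1561279296875), 88.26763916015625)
tip [0.53321351 0.33404218] width 0.058549073188969694 yaw 15.35938201111911
tip rel mouth -0.03133910304050514 -0.003982982356840345
```

Emit:
arm_command(
  plan="0 0 0.01 -2; -0.01 0 0.009 0; -0.015 0 0 0; 0 0 0 0; -0.01 -0.001 0 0; -0.01 0 0 0; -0.01 -0.001 0 0; 0 0 0 0; 0 0 0 0",
)

```text
clock: 7.7
tcp_pos: [0.4819, 0.3216, 0.0632]
orientation: [0.546, -3.093, 0.0]
contact_force: [0.2, 0.4, -0.9]
grip_width: 0.0265
gripper_force: 59.5
```

```bash
python3 go.py .521 .3343 .064 110
```

```text
t 7.7 p [0.4819 0.3216 0.0632] yhead 110.02 toolz [-0.001 -0.    -1.   ] q7 1.27 grip 0.0265 F [ 0.2  0.4 -0.9]
TURN 0.02 SHIFT [-0.0411 -0.0015 -0.0009]
```

Emit:
arm_command(
  plan="-0.01 -0.001 0 0; -0.01 0 0 0; -0.01 -0.001 0 0; -0.006 0 0 0; 0 0 0 0; 0 0 0 0",
)

```text
clock: 8.45
tcp_pos: [0.5163, 0.3321, 0.0631]
orientation: [0.546, -3.093, 0.0]
contact_force: [0.0, -0.1, -1.6]
grip_width: 0.0266
gripper_force: 59.5
```

```bash
python3 go.py .521 .3343 .064; python3 - <<'E'
from h import *
p,d=grab('side','side2'); q,_=grab('top','top2')
f=lambda x,u,v:cv2.resize(x[v:v+100,u:u+133],None,fx=3,fy=3,interpolation=cv2.INTER_CUBIC)
cv2.imwrite('pics/c2.png',np.hstack([f(q,95,155),f(p,120,95)])[:,:,::-1])
E
```

```text
t 8.45 p [0.5163 0.3321 0.0631] yhead 110.03 toolz [-0.001 -0.    -1.   ] q7 1.3 grip 0.0266 F [ 0.  -0.1 -1.6]
TURN 0 SHIFT [-0.0051  0.0005 -0.0009]
```

View pics/c2.png

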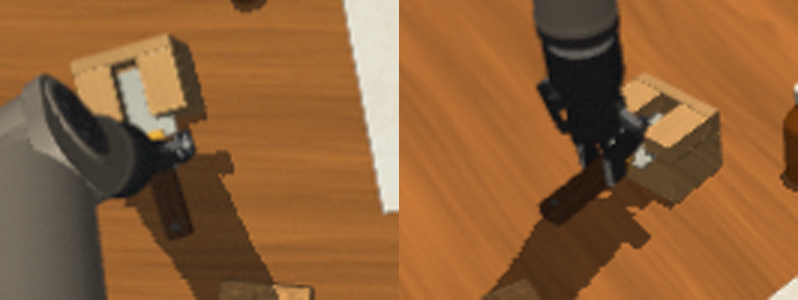

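The blade shows through the roof gap, about 59 mm in, with no contact force. Releasing it.

Emit:
arm_command(
  plan="0 0 0 0; 0 0 0 0; 0 0 0 0; 0 0 0 0; 0 0 0 0; 0 0 -0.02 0; 0 0 -0.03 0; 0 0 -0.04 0; 0 0 -0.04 0; 0 0 -0.04 0; 0 0 0 0",
  hand=-1,
)

```text
clock: 9.93
tcp_pos: [0.5187, 0.3334, 0.2386]
orientation: [-0.544, 3.086, 0.006]
contact_force: [0.4, -0.5, 0.2]
grip_width: 0.0854
gripper_force: 0.0
```

```bash
python3 go.py .498 -.4225 .15 83; python3 - <<'E'
from h import *
print(r.get_obs()['joints'].round(2))
p,d=grab('side','side3'); C=cloud('side',d); H=cv2.cvtColor(p,cv2.COLOR_RGB2HSV)
m=(H[...,2]<90)&(C[...,2]>.02)&(C[...,2]<.08)&(np.hypot(C[...,0]-.47,C[...,1]-.318)<.07); P=C[m]; print('handle',len(P)); A=np.c_[P[:,:2]-[.47,.318],np.ones(len(P))]; print(np.linalg.lstsq(A,P[:,2],rcond=None)[0].round(3), cv2.minAreaRect((P[:,:2]*1000).astype(np.float32)))
cv2.imwrite('pics/c3.png',cv2.resize(p[95:195,120:253],None,fx=4,fy=4,interpolation=cv2.INTER_CUBIC)[:,:,::-1])
# torch refine
for n in('top','side'):
    z=np.load(f'pics/{n}0.npz'); C=cloud(n,z['d']); V=cv2.cvtColor(z['p'],cv2.COLOR_RGB2HSV)[...,2]; Z=C[...,2]
    m=(Z>.015)&(Z<.07)&(abs(C[...,0]-.5)<.1)&(abs(C[...,1]+.425)<.045)&(V<190); m=cv2.morphologyEx(m.astype(np.uint8),cv2.MORPH_OPEN,np.ones((3,3)))>0
    print(n,m.sum(),cv2.minAreaRect((C[m][:,:2]*1000).astype(np.float32)),np.percentile(C[m][:,2],[50,95]).round(3))
    g=m&(V>75)&(Z>.038)&(Z<.047); print(' grey',g.sum(),cv2.minAreaRect((C[g][:,:2]*1000).astype(np.float32)))
E
```

```text
t 9.93 p [0.5187 0.3334 0.2386] yhead 110.0 toolz [ 0.007  0.005 -1.   ] q7 1.28 grip 0.0854 F [ 0.4 -0.5  0.2]
TURN 27.0 SHIFT [-0.0709 -0.7531  0.0871]
[-0.74  0.38  0.09  1.72 -0.04  1.03  1.28]
handle 299
[0.032 0.286 0.048] ((486.5758972167969, 318.40106201171875), (104.401611328125, 30.11012077331543), 18.849063873291016)
top 631 ((503.03887939453125, -421.99468994140625), (49.515289306640625, 150.8286895751953), 83.61100769042969) [0.044 0.052]
 grey 279 ((502.0331115722656, -426.0570373535156), (46.36664962768555, 149.94517517089844), 86.564453125)
side 1467 ((499.81988525390625, -420.40118408203125), (48.16270065307617, 151.75387573242188), 83.49726104736328) [0.043 0.051]
 grey 653 ((501.02569580078125, -416.47119140625), (41.758209228515625, 149.94805908203125), 82.74363708496094)
```

View pics/c3.png

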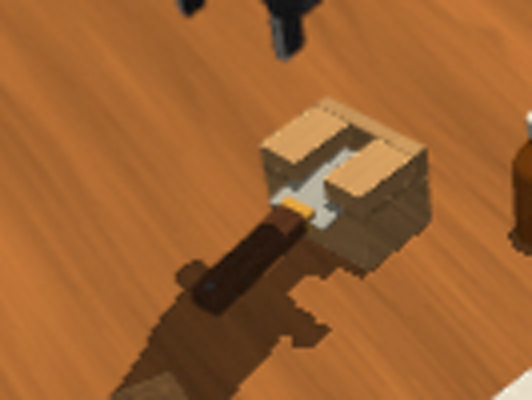

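The knife is seated in the slot with its handle drooping slightly, and the gripper is clear. Now the torch. I'll turn so that joint 7 stays in range for the later pitching step.

Emit:
arm_command(
  plan="0 0 0 10.4; 0 0 0 10.4; 0 0 0 10.4; 0 0 0 10.4; 0 0 0 10.4; 0 0 0 10.4; 0 0 0 10.4; 0 0 0 10.4; 0 0 0 10.4; 0 0 0 10.4; 0 0 0 10.4; 0 0 0 10.4; 0 0 0 10.4; 0 0 0 10.4; 0 0 0 10.4; 0 0 0 10.4; 0 0 0 10.4; 0 0 0 10.4; 0 0 0 10.4; 0 0 0 8.9",
)

```text
clock: 12.48
tcp_pos: [0.5159, 0.3319, 0.2325]
orientation: [3.135, -0.186, -0.002]
contact_force: [0.0, -0.5, 0.4]
grip_width: 0.0854
gripper_force: 0.0
```

```bash
python3 go.py .5015 -.421 .13 -96.5
```

```text
t 12.47 p [0.5159 0.3319 0.2325] yhead -96.79 toolz [-0.002 -0.001 -1.   ] q7 -1.93 grip 0.0854 F [ 0.  -0.5  0.4]
TURN -0.29 SHIFT [0.0711 0.7496 0.1033]
```

Emit:
arm_command(
  plan="0.004 0.02 0 -0.3; 0.004 0.04 0 0; 0.004 0.04 0 0; 0.004 0.04 0 0; 0.004 0.04 0 0; 0.004 0.04 0 0; 0.004 0.04 0 0; 0.004 0.04 0 0; 0.004 0.04 0 0; 0.004 0.04 0 0; 0.004 0.04 0 0; 0.004 0.04 0 0; 0.004 0.04 0 0; 0.004 0.04 0 0; 0.004 0.04 0.01 0; 0.004 0.04 0.02 0; 0.004 0.04 0.02 0; 0.003 0.04 0.02 0; 0 0.04 0.02 0; 0 0.01 0.013 0",
  hand=-0.5,
)

```text
clock: 14.98
tcp_pos: [0.5028, -0.4247, 0.1295]
orientation: [3.136, -0.172, -0.003]
contact_force: [-0.6, 0.7, -0.1]
grip_width: 0.0642
gripper_force: 0.0
```

```bash
python3 go.py .5015 -.421 .032 -96.5
```

```text
t 14.97 p [ 0.5028 -0.4247  0.1295] yhead -96.3 toolz [-0.002 -0.001 -1.   ] q7 -0.58 grip 0.0642 F [-0.6  0.7 -0.1]
TURN 0.2 SHIFT [-0.0015 -0.0036  0.0975]
```

Emit:
arm_command(
  plan="-0.001 -0.003 0.02 0; 0 0 0.03 0; 0 0 0.025 0; 0 0 0.018 0; 0 0 0.01 0; 0 0 0 0",
)

```text
clock: 15.72
tcp_pos: [0.5058, -0.4174, 0.0269]
orientation: [-3.137, 0.168, 0.001]
contact_force: [0.5, -0.3, 0.6]
grip_width: 0.0638
gripper_force: 0.0
```

Emit:
arm_command(
  plan="0 0 0 0; 0 0 0 0; 0 0 0 0; 0 0 0 0; 0 0 0 0; 0 0 0 0; 0 0 0 0; 0 0 0 0",
  hand=1,
  grip_force=40,
)

```text
clock: 16.73
tcp_pos: [0.5063, -0.4189, 0.0285]
orientation: [3.136, -0.17, 0.003]
contact_force: [-1.6, 0.4, 6.4]
grip_width: 0.0313
gripper_force: 41.7
```

Emit:
arm_command(
  plan="0 0 -0.01 0; 0 0 -0.02 0; 0 0 -0.04 0; 0 0 -0.04 0; 0 0 -0.04 0; 0 0 -0.03 0; 0 0 0 0; 0 0 0 0",
)

```text
clock: 17.73
tcp_pos: [0.5055, -0.4172, 0.2067]
orientation: [-3.136, 0.169, 0.001]
contact_force: [0.8, -0.2, -2.7]
grip_width: 0.0318
gripper_force: 40.8
```

```bash
cat > tor.py <<'E'
from h import *
n,tag=sys.argv[1:3]
p,d=grab(n,tag); C=cloud(n,d); V=cv2.cvtColor(p,cv2.COLOR_RGB2HSV)[...,2]
o=r.get_obs(); t=o['tcp_pos']; A=rot(o['orientation']); x=A[:,0]; y=A[:,1]
q=(C-t); a=q@x; b=q@y; z=q[...,2]
# blob near the torch line, away from the fingers
for nm,lo,hi in(('tail',-.085,-.025),('head',.03,.09)):
    m=(a>lo)&(a<hi)&(abs(b)<.03)&(z>-.06)&(z<.065)
    print(nm,m.sum(), 'a',np.percentile(a[m],[1,99]).round(4),'b',np.percentile(b[m],[2,98]).round(4),'z',np.percentile(z[m],[2,50,98]).round(4))
m=(a>-.08)&(a<.085)&(abs(b)<.012)&(abs(z)<.065)
for k in np.arange(-.08,.09,.01):
    s=m&(abs(a-k)<.005)
    if s.sum()>3: print(round(k,3),s.sum(),'ztop',np.percentile(z[s],[50,90]).round(4))
E
python3 tor.py side s4; python3 go.py .5 -.42 .2
```

```text
tail 837 a [-0.0813 -0.026 ] b [-0.02    0.0226] z [-0.0193  0.0136  0.0226]
head 163 a [0.0317 0.0688] b [0.0038 0.0245] z [-0.0115  0.0196  0.0228]
-0.08 49 ztop [0.02   0.0223]
-0.07 49 ztop [0.0212 0.0223]
-0.06 71 ztop [0.014  0.0158]
-0.05 61 ztop [0.0144 0.0159]
-0.04 65 ztop [0.0138 0.0151]
-0.03 61 ztop [0.0144 0.0158]
-0.02 67 ztop [0.0138 0.0155]
-0.01 70 ztop [0.0137 0.0157]
-0.0 34 ztop [0.0139 0.0156]
0.06 18 ztop [0.0206 0.0221]
0.07 11 ztop [0.0204 0.0223]
t 17.77 p [ 0.5053 -0.4171  0.2061] yhead -96.17 toolz [-0.002  0.002 -1.   ] q7 -0.64 grip 0.0315 F [-0.6  0.  -2.7]
TURN 0 SHIFT [-0.005   0.0035  0.0061]
```

Emit:
arm_command(
  plan="0 0 0 -10.4; 0 0 0 -10.4; 0 0 0 -10.4; 0 0 0 -10.4; 0 0 0 -10.4; 0 0 0 -10.4; 0 0 0 -10.4; 0 0 0 -10.4; 0 0 0 -10.4; 0 0 0 -10.4; 0 0 0 -10.2; 0 0 0 0",
)

```text
clock: 19.27
tcp_pos: [0.505, -0.4176, 0.2058]
orientation: [-1.847, -2.538, -0.001]
contact_force: [-0.1, 0.7, -1.7]
grip_width: 0.0317
gripper_force: 40.6
```

```bash
python3 go.py .615 .249 .125 18
```

```text
t 19.27 p [ 0.505  -0.4176  0.2058] yhead 17.91 toolz [-0.002  0.002 -1.   ] q7 1.07 grip 0.0317 F [-0.1  0.7 -1.7]
TURN -0.09 SHIFT [0.5998 0.3107 0.0818]
```

Emit:
arm_command(
  plan="0.02 0.01 0 0; 0.034 0.0175 0 0; 0.034 0.0175 0 0; 0.034 0.0175 0 0; 0.034 0.0175 0 0; 0.034 0.0175 0 0; 0.034 0.0175 0 0; 0.034 0.0175 0 0; 0.034 0.0175 0 0; 0.034 0.0175 0 0; 0.034 0.0175 0 0; 0.034 0.0175 0 0; 0.034 0.0175 0 0; 0.034 0.0175 0 0; 0.034 0.0175 0 0; 0.034 0.0175 0.01 0; 0.034 0.0175 0.015 0; 0.034 0.0175 0.02 0; 0.002 0.003 0.02 0; 0 0 0.01 0",
)

```text
clock: 21.78
tcp_pos: [0.6139, 0.2489, 0.1304]
orientation: [-1.846, -2.541, 0.005]
contact_force: [-0.1, -0.6, -2.3]
grip_width: 0.0312
gripper_force: 40.6
```

```bash
python3 go.py .615 .249 .107 18; python3 - <<'E'
from h import *
p,d=grab('side','side5'); q,_=grab('top','top5')
f=lambda x,u,v:cv2.resize(x[v:v+120,u:u+133],None,fx=3,fy=3,interpolation=cv2.INTER_CUBIC)
cv2.imwrite('pics/c5.png',np.hstack([f(q,100,130),f(p,170,80)])[:,:,::-1])
E
```

```text
t 21.77 p [0.6139 0.2489 0.1304] yhead 18.01 toolz [-0.003 -0.002 -1.   ] q7 -0.06 grip 0.0312 F [-0.1 -0.6 -2.3]
TURN 0.01 SHIFT [-0.0003  0.0012  0.0234]
```

View pics/c5.png

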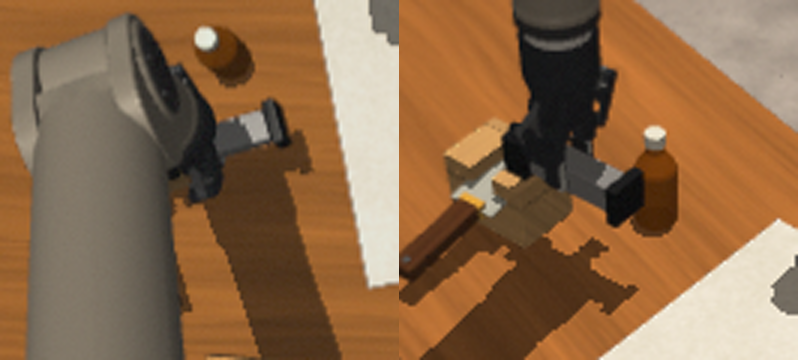

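The picture shows the torch head over the block's near edge at about (515,150), with the tail clear of the bottle. I'll press it gently with a soft grip.

Emit:
arm_command(
  plan="0 0 0.01 0; 0 0 0.01 0; 0 0 0.004 0; 0 0 0.004 0; 0 0 0.003 0; 0 0 0.003 0; 0 0 0 0",
  grip_force=20,
)

```text
clock: 22.75
tcp_pos: [0.6166, 0.2469, 0.0995]
orientation: [1.847, 2.539, 0.0]
contact_force: [0.3, -4.0, 4.0]
grip_width: 0.0314
gripper_force: 42.0
```

```bash
python3 go.py .615 .249 .084 18; python3 tor.py side s6
```

```text
t 22.75 p [0.6166 0.2469 0.0995] yhead 17.94 toolz [ 0.002 -0.001 -1.   ] q7 -0.06 grip 0.0314 F [ 0.3 -4.   4. ]
TURN -0.06 SHIFT [ 0.0025 -0.0009  0.0155]
tail 318 a [-0.0812 -0.026 ] b [-0.0248  0.0174] z [-0.0272  0.0068  0.0176]
head 203 a [0.0375 0.0875] b [-0.0258  0.0115] z [-0.0588 -0.0217  0.0256]
-0.08 47 ztop [-0.0044  0.0136]
-0.07 15 ztop [0.0166 0.0181]
-0.06 14 ztop [0.0104 0.0119]
-0.05 16 ztop [0.0106 0.0124]
-0.04 18 ztop [0.0109 0.0125]
-0.03 18 ztop [0.0112 0.0131]
-0.02 19 ztop [0.0127 0.0249]
-0.01 27 ztop [0.0142 0.0627]
-0.0 14 ztop [0.0154 0.017 ]
0.01 5 ztop [0.0141 0.0142]
0.06 33 ztop [-0.0496 -0.0369]
```

Emit:
arm_command(
  plan="0 0 0.003 0; 0 0 0.003 0; 0 0 0.003 0; 0 0 0.003 0; 0 0 0.003 0; 0 0 0.002 0; 0 0 0 0; 0 0 0 0",
  hand=1,
  grip_force=20,
)

```text
clock: 23.8
tcp_pos: [0.6176, 0.2442, 0.0825]
orientation: [1.848, 2.535, -0.002]
contact_force: [0.8, -10.4, 6.6]
grip_width: 0.0313
gripper_force: 45.0
```

```bash
python3 go.py .615 .249 .084 18; python3 tor.py side s7|grep -v a
```

```text
t 23.8 p [0.6176 0.2442 0.0825] yhead 17.83 toolz [ 0.003 -0.004 -1.   ] q7 -0.05 grip 0.0313 F [  0.8 -10.4   6.6]
TURN -0.17 SHIFT [ 0.0053 -0.001  -0.0015]
-0.08 20 ztop [-0.006  -0.0026]
-0.07 26 ztop [-0.0159 -0.0013]
-0.06 21 ztop [-0.0055 -0.0015]
-0.05 22 ztop [-0.0015  0.0017]
-0.04 21 ztop [0.0022 0.0053]
-0.03 20 ztop [0.0051 0.0087]
-0.02 23 ztop [0.0084 0.0112]
-0.01 30 ztop [0.014  0.0601]
-0.0 16 ztop [0.0164 0.0193]
0.05 7 ztop [0.0413 0.0431]
0.06 47 ztop [-0.0438  0.0029]
0.07 6 ztop [-0.0474 -0.0366]
```

Pitch is now about 19°. Tighten the grip, lift, and turn towards the camera heading.

Emit:
arm_command(
  plan="0 0 0 0; 0 0 0 0; 0 0 -0.01 0; 0 0 -0.02 0; 0 0 -0.03 0; 0 0 -0.03 0; 0 0 -0.03 0; 0 0 -0.01 0; 0 0 0 0; 0 0 0 0",
  hand=1,
  grip_force=60,
)

```text
clock: 25.1
tcp_pos: [0.6146, 0.2486, 0.2099]
orientation: [-1.845, -2.541, 0.003]
contact_force: [-0.1, 0.3, -2.9]
grip_width: 0.0311
gripper_force: 60.9
```

```bash
python3 tor.py side s8|grep -v xx; python3 go.py .59 .0235 .21 -77.1
```

```text
tail 355 a [-0.0807 -0.0256] b [-0.0242  0.0177] z [-0.0432 -0.0058  0.0066]
head 86 a [0.0323 0.0727] b [-0.0263 -0.0042] z [-0.0043  0.0113  0.0432]
-0.08 21 ztop [-0.0069 -0.0034]
-0.07 32 ztop [-0.0236  0.0001]
-0.06 20 ztop [-0.0048 -0.0022]
-0.05 25 ztop [-0.0017  0.0005]
-0.04 27 ztop [0.0015 0.0044]
-0.03 23 ztop [0.0056 0.0078]
-0.02 27 ztop [0.0087 0.0568]
-0.01 34 ztop [0.0143 0.0625]
-0.0 15 ztop [0.0156 0.0173]
0.01 5 ztop [0.0179 0.0216]
0.06 4 ztop [0.0421 0.0434]
t 25.15 p [0.6146 0.2485 0.2098] yhead 18.04 toolz [-0.002 -0.001 -1.   ] q7 -0.08 grip 0.0313 F [ 0.2  0.2 -2.1]
TURN -84.86 SHIFT [ 0.0742 -0.2138  0.0003]
```

Emit:
arm_command(
  plan="0 0 0 10.5; 0 0 0 10.5; 0 0 0 10.5; 0 0 0 10.5; 0 0 0 10.5; 0 0 0 10.5; 0 0 0 10.5; 0 0 0 10.5; 0 0 0 10.5; -0.02 0 0 0.6; -0.02 0.01 0 0; -0.02 0.02 0 0; -0.02 0.03 0 0; -0.02 0.03 0 0; 0 0.03 0 0; 0 0.03 0 0; 0 0.03 0 0; 0 0.02 0 0; 0 0.013 0 0; 0 0 0 0",
)

```text
clock: 27.65
tcp_pos: [0.5655, 0.0177, 0.2109]
orientation: [3.122, 0.351, -0.001]
contact_force: [-0.9, 0.6, -2.0]
grip_width: 0.0313
gripper_force: 60.9
```

```bash
cat > fin.py <<'E'
from h import *
import subprocess
for n in('side','top'): subprocess.run(['python3','tor.py',n,sys.argv[1]+n])
q=cv2.imread(f'pics/{sys.argv[1]}side.png'); t=cv2.imread(f'pics/{sys.argv[1]}top.png')
f=lambda x,u,v:cv2.resize(x[v:v+150,u:u+130],None,fx=3,fy=3,interpolation=cv2.INTER_CUBIC)
cv2.imwrite('pics/'+sys.argv[1]+'c.png',np.hstack([f(t,185,80),f(q,225,70)]))
E
python3 fin.py s9; python3 go.py .6053 .0271 .2065 -77.1
```

```text
tail 448 a [-0.0818 -0.0261] b [-0.016   0.0246] z [-0.0402 -0.0041  0.0073]
head 72 a [0.043  0.0705] b [-0.0002  0.0256] z [-0.0041  0.0304  0.0445]
-0.08 31 ztop [-0.0042 -0.0015]
-0.07 37 ztop [-0.0045 -0.0006]
-0.06 32 ztop [-0.0044 -0.0021]
-0.05 35 ztop [-0.0009  0.0014]
-0.04 33 ztop [0.0026 0.0051]
-0.03 34 ztop [0.0059 0.008 ]
-0.02 33 ztop [0.0098 0.0126]
-0.01 48 ztop [0.0132 0.062 ]
-0.0 26 ztop [0.0162 0.0189]
0.05 7 ztop [0.042  0.0439]
0.06 7 ztop [0.0426 0.0447]
tail 30 a [-0.0789 -0.0558] b [0.0143 0.0255] z [-0.0339 -0.0043  0.0007]
t 27.75 p [0.5654 0.0195 0.2109] yhead -77.03 toolz [-0.001  0.    -1.   ] q7 -1.21 grip 0.0314 F [-0.2  1.1 -2.4]
TURN 0.07 SHIFT [0.0406 0.0015 0.0044]Traceback (most recent call last):
  File "tor.py", line 9, in <module>
    print(nm,m.sum(), 'a',np.percentile(a[m],[1,99]).round(4),'b',np.percentile(b[m],[2,98]).round(4),'z',np.percentile(z[m],[2,50,98]).round(4))
                          ~~~~~~~~~~~~~^^^^^^^^^^^^^
    return _quantile_unchecked(
        a, q, axis, out, overwrite_input, method, keepdims, weights)
    return _ureduce(a,
                    func=_quantile_ureduce_func,
    ...<5 lines>...
                    overwrite_input=overwrite_input,
                    method=method)
    r = func(a, **kwargs)
    result = _quantile(arr,
                       quantiles=q,
    ...<2 lines>...
                       out=out,
                       weights=wgt)
    slices_having_nans = np.isnan(arr[-1, ...])
                                  ~~~^^^^^^^^^
IndexError: index -1 is out of bounds for axis 0 with size 0
```

View pics/s9c.png

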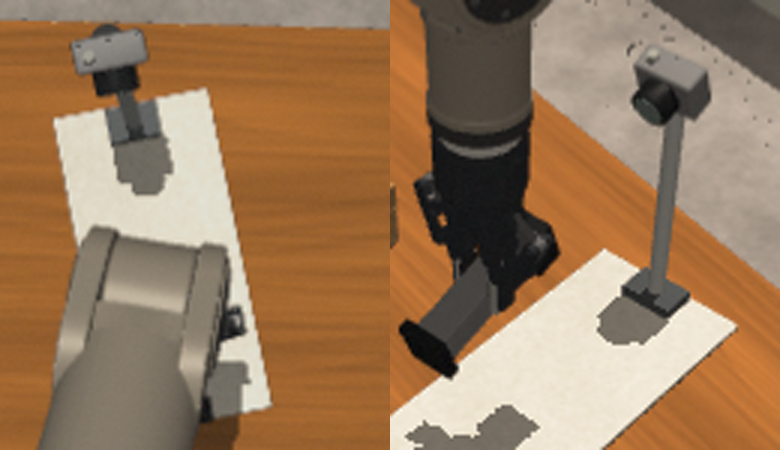

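The view shows the torch nose-up about 19-20°, aligned with the camera's heading and clear of everything. Next is the final approach.

Emit:
arm_command(
  plan="0.01 0.001 0.002 0; 0.015 0 0.002 0; 0.01 0 0 0; 0.005 0 0 0; 0 0 0 0; 0 0 0 0; 0 0 0 0; 0 0 0 0",
)

```text
clock: 28.75
tcp_pos: [0.6047, 0.0264, 0.2074]
orientation: [-3.121, -0.353, -0.0]
contact_force: [0.1, 0.4, -3.0]
grip_width: 0.0315
gripper_force: 60.9
```

```bash
python3 go.py .6053 .0271 .2065 -77.1; cat > e.py <<'E'
from h import *
o=r.get_obs(); t=o['tcp_pos']; A=rot(o['orientation'])
p,d=grab('side','s10'); q,dq=grab('top','t10'); C=cloud('side',d); Q=C-t; a=Q@A[:,0]; b=Q@A[:,1]; z=Q[...,2]; V=cv2.cvtColor(p,cv2.COLOR_RGB2HSV)[...,2]
g=(a>-.055)&(a<-.02)&(abs(b)<.012)&(abs(z)<.03); k=np.polyfit(a[g],z[g],1); th=np.arctan(k[0]); print('pitch',np.degrees(th),'centre z off',k[1]-.016/np.cos(th))
ax=A[:,0]*np.cos(th)+[0,0,np.sin(th)]
glass=t+[0,0,k[1]-.016/np.cos(th)]+.070*ax
X=np.array([np.cos(.35)*np.cos(np.radians(12.9)),np.cos(.35)*np.sin(np.radians(12.9)),np.sin(.35)]); Y=np.array([-np.sin(np.radians(12.9)),np.cos(np.radians(12.9)),0]); Zc=np.cross(X,Y)
e=glass-[.7795,.067,.27]; print('glass in cam',e@X,e@Y,e@Zc,'angle',np.arccos(ax@X))
# lens point check: dark pixels at the camera, front 6 mm
c=C[(V<60)&(abs(C[...,0]-.79)<.04)&(abs(C[...,1]-.07)<.035)&(C[...,2]>.235)&(C[...,2]<.32)]-[.7795,.067,.27]; s=c@X; f=c[(s<np.percentile(s,3)+.006)]
print('lens front',np.percentile(s,3),np.percentile(f@Y,[5,95]),np.percentile(f@Zc,[5,95]))
E
python3 e.py
```

```text
t 28.75 p [0.6047 0.0264 0.2074] yhead -77.08 toolz [ 0.  0. -1.] q7 -1.2 grip 0.0315 F [ 0.1  0.4 -3. ]
TURN 0.02 SHIFT [ 0.0007 -0.0005  0.0009]
pitch 17.813991020907704 centre z off -0.001540706924277815
glass in cam -0.12058528897430766 -0.0004991088143430737 -0.0014717199082968785 angle 0.03818690817353042
lens front 0.00044625035829362386 [-0.01482262  0.01613967] [-0.00863931  0.01915026]
```

```bash
python3 - <<'E'
from h import *
a=np.load('pics/side3.npz')['p'].astype(int);b=np.load('pics/s10.npz')['p'].astype(int)
d=np.abs(a-b).max(2)[140:175,165:200]; print('knife region changed frac',(d>40).mean())
if (d>40).mean()<.12: print(ticket.hand_in())
E
```

```text
knife region changed frac 0.21959183673469387
```

```bash
python3 - <<'E'
from h import *
f=lambda n:cv2.resize(np.load(f'pics/{n}.npz')['p'][95:195,120:253],None,fx=3,fy=3,interpolation=cv2.INTER_CUBIC)[:,:,::-1]
cv2.imwrite('pics/k.png',np.hstack([f('side3'),f('s10')]))
E
```

```text
(no output)
```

View pics/k.png

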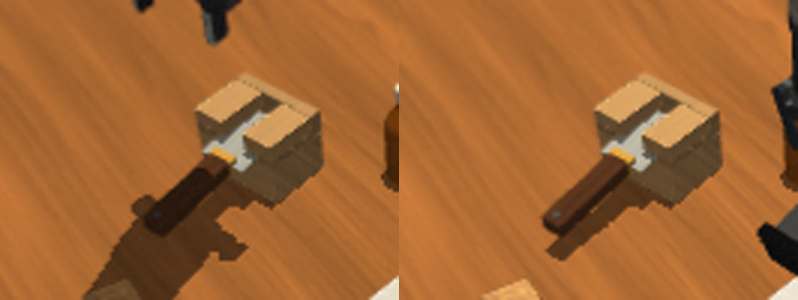

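The knife hasn't moved: handle at about (185,195) on the left and (590,190) on the right, the same place in each half. Only the arm's shadow changed. Handing in.

```bash
python3 -c "
from bench import ticket
print(ticket.hand_in())"
```

```text
the job is handed in; nothing more can be done
None
```

The job is handed in (no verdict came back): the knife is in the slot, about 59 mm deep and let go, and the torch is held still with its glass about 12 cm in front of the lens, about 2° off the camera's line of sight.

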